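# Set a depth probe's stop in a leaning dry-block well

## Task

Set the sliding brass stop of the blue-handled depth probe for the red-ringed well of the dry block: take the probe from its stand, lower its rod along the leaning well until it bottoms out, so that the block's face pushes the collar up the rod, and hold it there for about two seconds without pressing hard. Then draw it out and hang it back in the fork stand as it was, upright with its flange flat on both prongs, leaving the stop as the well set it. Leave the jar, the dropper bottle and the tape where they are.

Things in the scene. Friction and masses are not known exactly. Their poses are not given: they have to be found in the camera images.
- probe: Depth probe, 0.11 kg, 157 mm long, hanging upright in the stand at the start. Origin: underside of its steel flange, on the axis; z runs from tip to handle. Flange 42 mm across, z 0 to 6 mm. Above it a square blue handle, 20 x 20 mm, z 6 to 54 mm, flats facing the body's x and y axes, black button on top. Below: steel rod 8 mm across, slightly tapered tip at z = -100 mm.
- probe_tip (a point): The tip of the probe's rod, on its axis.
- stop (a joint): Brass stop collar on the probe's rod, 22 mm across, 14 mm long: distance in m from the rod's tip to the collar's lower face (0 to 0.085). It starts near the tip, slides along the rod against a friction of about 3 N and stays where it is left.
- stop_face (a point): Centre of the collar's lower face, on the rod's axis.
- stand: Fixed fork stand: base plate 110 x 90 x 12 mm; flat grey fork, top 125 mm above the bench, 10 mm thick, 76 mm wide, on a steel column behind. Its slot is 30 mm wide, runs along the stand's x axis and is open towards -x. Origin: on the bench under the seat.
- stand_seat (a point): Where the probe hangs: top face of the fork, middle of the slot, 16 mm in front of the slot's back end and 30 mm behind its open end. The flange rests on both prongs; rod and collar hang free in the slot (collar clears each prong by 4 mm).
- dry_block: Fixed dry block: white housing 150 x 158 x 40 mm with an aluminium insert (50 x 138 x 76 mm) leaning 28 degrees, top towards the block's -x (roughly to the robot's right). In its sloping top face three blind wells in a row along y, 46 mm apart, 12 mm bore, 2 mm chamfer, square to the face: axis pointing out (-0.469, 0, 0.883) in the block's frame. Origin: bench level, under the middle.
- red_ring: Thin red ring, 38 mm across outside, lying on the sloping face round the mouth of the well to be used (any of the three). Origin: centre of that well's mouth. Its x axis is the block's x axis, level (the lean is not in its orientation).
- far_mouth (a point): Centre of the mouth of the well farthest from the robot (block's -y end), in the sloping face.
- far_floor (a point): Centre of the flat floor of the well farthest from the robot (block's -y end), 44 mm deep measured along its axis.
- middle_mouth (a point): Centre of the mouth of the well in the middle, in the sloping face.
- middle_floor (a point): Centre of the flat floor of the well in the middle, 53 mm deep measured along its axis.
- near_mouth (a point): Centre of the mouth of the well nearest the robot (block's +y end), in the sloping face.
- near_floor (a point): Centre of the flat floor of the well nearest the robot (block's +y end), 62 mm deep measured along its axis.
- jar: Bystander: loose lidded specimen jar, 62 mm across, 72 mm high. Origin: centre of its underside.
- saline: Bystander: loose small dropper bottle with red cap, 30 mm across, 50 mm high. Origin: centre of its underside.
- tape: Bystander: loose roll of tape lying flat, 100 mm across, 25 mm high. Origin: centre of its underside.
Things that resemble listed ones, but are neither listed nor needed, are in the scene too. Leave any pink look-alike of the probe alone.

How it is judged:
On the way:
1. the rod stands on the floor of the red-ringed well, pressed lightly home, with the collar pushed up by the block's face, held for 1 s (((horizontal distance between red_ring and far_mouth below 0.01 m and distance between probe_tip and far_floor below 0.0045 m and value of joint stop between 0.0415 and 0.0465 m) or (horizontal distance between red_ring and middle_mouth below 0.01 m and distance between probe_tip and middle_floor below 0.0045 m and value of joint stop between 0.0505 and 0.0555 m) or (horizontal distance between red_ring and near_mouth below 0.01 m and distance between probe_tip and near_floor below 0.0045 m and value of joint stop between 0.0595 and 0.0645 m)) and contact force between probe and dry_block above 0.3 N), for 1 s.
At the end, for the whole second after the job is handed in: The probe hangs at rest in the fork stand, flange within 15 mm of the seat and flat on the fork (within 4 mm in height, 0.1 rad of upright), and its stop still reads the depth of the red-ringed well within 2.5 mm (((horizontal distance between red_ring and far_mouth below 0.01 m and value of joint stop between 0.0415 and 0.0465 m) or (horizontal distance between red_ring and middle_mouth below 0.01 m and value of joint stop between 0.0505 and 0.0555 m) or (horizontal distance between red_ring and near_mouth below 0.01 m and value of joint stop between 0.0595 and 0.0645 m)) and distance between probe and stand_seat below 0.015 m and z of probe in the frame of stand between 0.121 and 0.129 m and angle between probe's own z axis and vertical below 0.1 rad and linear speed of probe below 0.02 m/s); the robot touches nothing.
It fails at once if the probe is pressed against the dry block with more than 40 N (contact force between probe and dry_block above 40 N).
It fails at once if the lidded specimen jar is displaced by more than 20 mm (distance of jar from where it was at the start of the episode above 0.02 m).
It fails at once if the dropper bottle is displaced by more than 20 mm (distance of saline from where it was at the start of the episode above 0.02 m).
It fails at once if the roll of tape is displaced by more than 20 mm (distance of tape from where it was at the start of the episode above 0.02 m).
It also fails if it takes over 61 s, if anything falls off the work surface, if the arm or the gripper's body presses on something with over 40 N, if the wrist force passes 120 N, or if a joint passes its speed limit or range.

## Robot

A 7-joint arm with a two-finger parallel gripper is mounted at the origin on the work surface; the furniture and walls round the work are solid. World frame = base frame: x ahead of the robot, y to its left, z up, the work surface at z = 0. Lengths are in m, angles in rad, forces in N, time in s.
With the tool pointing down it reaches from about 0.425 to 0.875 m from the base axis. Payload 4.7 kg.
Tool frame: the origin (TCP) lies at the very end of the fingers, on their centre line; the grasp point (between the pads) lies 19 mm behind it (robot.grip_depth is the z of the grasp point in the tool frame, in m); z points along the fingers, y is the line along which they close (so a half turn about z gives the same grasp; the last joint's range is limited). The gripper opens to 87 mm and grips with 3 to 60 N. Pads are 19 mm wide; open, the fingers measure 117 mm over their backs; the gripper's body (75 mm by 190 mm) begins 51 mm behind the grasp point.
Start: joints at [-1.137, 0.321, -0.07, 1.45, 0.023, 1.371, -0.057], TCP at [0.265, 0.594, 0.223] pointing down, gripper open.
Joint ranges: [-2.86, 2.86], [-0.3, 2.09], [-1.38, 1.24], [0.06, 2.45], [-1.56, 4.7], [0.09, 2.05], [-2.69, 2.69]. Speed limits (rad/s): [2.57, 2.57, 3.14, 3.14, 3.14, 3.14, 3.14].

## Interface

Orientations are given as a rotation vector (axis times angle).
In Python, from rig import sensors, snapshot, camera_model, workorder, robot gives the robot as it stands.
- The arm moves only by the tool step_arm, never from a script. Its argument "targets" is text: rows parted by semicolons, each of 5 numbers parted by spaces: the shift along the tool's x, y, z scaled (see below), then the turn about the tool's z scaled (see below), then the finger opening in mm, from 0 to 87. In form: x y z turn gripper; .... A call has 1 to 20 rows; each row shifts and turns the commanded pose from where the row before left it, along the tool's axes as they then stand; what a row does not reach is not made up. The controller multiplies each number of a shift by 0.5 m and each number of a turn by 6 degrees. A row lasts 1/10 s, in which the tool goes at most 50 mm and 8.59 degrees, less where a joint would pass 70% of its speed; a pose out of reach is approached as far as the arm can. A call with a number of a shift or a turn outside -1 to 1 is refused whole. A call with a gripper value outside its range is refused whole. The fingers move at their own pace and stop on an object; the grip force is fixed at half the most. Time passes only in rows, so rows that do not move let the fingers close. It gives the time, the measured TCP pose, the force, the opening and the grip force at its end, in the units of the state.
- sensors.observe(): the state, without advancing time (a new reading comes with each control period).
- snapshot(name): name is "scene" or "top" or "wrist"; returns the picture (480x640x3 uint8, red, green, blue); there is no depth.
- camera_model(name): a dict with "vertical_fov" (degrees; the focal length in pixels is half the picture's height over the tangent of half this angle, whatever the lens; pixels are square), "cx", "cy" (the principal point, pixels), "origin" and "rotation" of the camera in the world. Camera axes: x right, y up, looking along -z (the intrinsics and any distortion apply to the point x, -y, -z); pixel columns grow to the right and rows downward; lengths in m; the calibration is good to about 2 mm. The wrist camera is an equidistant fisheye: a pixel r from the principal point sees the ray r / f radians off the axis. A picture is of the moment at which its call begins: read the wrist's pose just before it. camera_model takes no time and is no camera call; for the wrist camera it gives the pose at the moment of the call.
- workorder.sign_off(): hands the job in; it is judged then, once.
The state is a dict: "t": time; "joints": joint angles; "qvel": joint speeds; "joint_torque": joint torques, N m; "position": TCP position; "ee_rot": TCP orientation; "force": force on the tool from outside, world axes, zero at the start; "torque": the same for the moment, N m; "grip_width": finger opening in m; "grip_force": force on a finger pad.
Only numpy, scipy, OpenCV 4.12 (cv2) and the standard library are available. Lean on these libraries where they do the work, as an engineer would, in place of code of your own. Each camera call takes 0.05 s, during which the arm holds its last target. There are 200 camera calls.

## Working session

There is one attempt and no reset: what is moved stays moved. The work goes in short steps, Python scripts to look and compute and a tool call to move; the robot and the scene stay as the last step left them, time stands still between calls to the robot, and variables do not carry over. Pictures are saved under pics/ and viewed, at most 10 in all, crops included, and the job is handed in when it is done.

Besides the shell and the picture viewer there is one more tool, called after "Emit:" in YAML: its name, and indented under it one key for each argument. step_arm: Moves the arm, as the interface text tells. Shifts and turns lie within -1 to 1; 1 stands for 0.5 m of shift or 6 degrees of turn. Its arguments: {"type":"object","properties":{"targets":{"type":"string"}},"required":["targets"]}

```bash
ls; mkdir -p pics; python3 - <<'E'
from rig import sensors, snapshot, camera_model, workorder, robot
import cv2,numpy as np
print(sensors.observe())
for n in ["scene","top","wrist"]:
    m=camera_model(n); print(n,m); cv2.imwrite(f"pics/{n}0.png",snapshot(n)[:,:,::-1])
E
```

```text
pics
{'t': 0.0, 'joints': array([-1.13691109,  0.32182562, -0.0701013 ,  1.45169694,  0.02260243,
        1.3707989 , -0.05689544]), 'qvel': array([ 2.76884649e-03,  3.35679563e-04,  6.05158868e-05,  9.22902047e-05,
        8.65141976e-04, -4.31447320e-04,  9.03707760e-04]), 'joint_torque': array([-5.81726249e-05, -4.91290033e+01, -4.03976664e-01, -3.12530673e+01,
       -6.38409681e-02,  4.35607194e-02,  1.75577734e-04]), 'position': array([0.26472352, 0.59303099, 0.22144893]), 'ee_rot': array([-6.54421811e-01, -3.07235815e+00,  3.01037570e-03]), 'force': array([ 0.92849676, -0.17178684, -0.02105601]), 'torque': array([-0.06037702,  0.00275254,  0.00341586]), 'grip_force': 0.0, 'grip_width': 0.08693964060873555}
scene {'vertical_fov': 54.05312968615098, 'cx': 317.81419792439135, 'cy': 234.7966972777122, 'origin': array([-0.20047127, -0.74626812,  0.58496022]), 'rotation': array([ 1.03406317, -0.43759255, -0.69665779])}
top {'vertical_fov': 42.75687167791215, 'cx': 311.31579236286245, 'cy': 234.44236459998925, 'origin': array([ 0.19340656, -0.06365474,  1.41358497]), 'rotation': array([ 0.17089765, -0.15385692, -1.52079646])}
wrist {'vertical_fov': 65.70646984690485, 'cx': 323.6338237470864, 'cy': 239.7073007572302, 'origin': array([0.1881949 , 0.6275711 , 0.38465124]), 'rotation': array([-0.27674191, -0.17858526,  1.14161163])}
```

View pics/scene0.png

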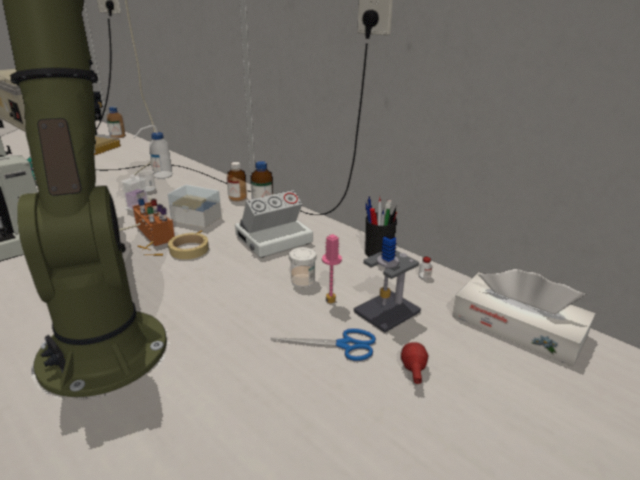

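View pics/top0.png

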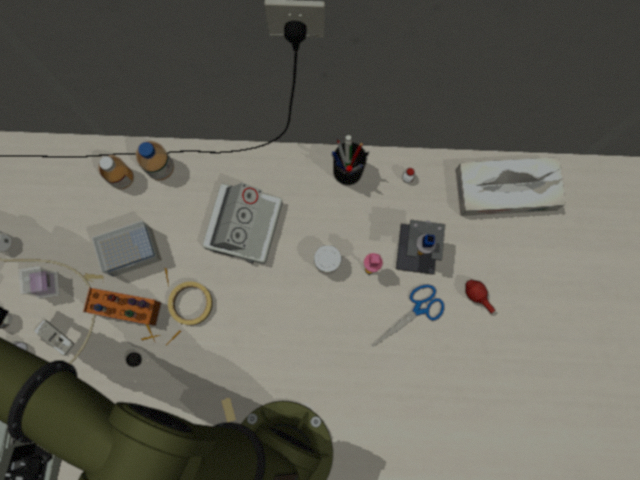

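View pics/wrist0.png

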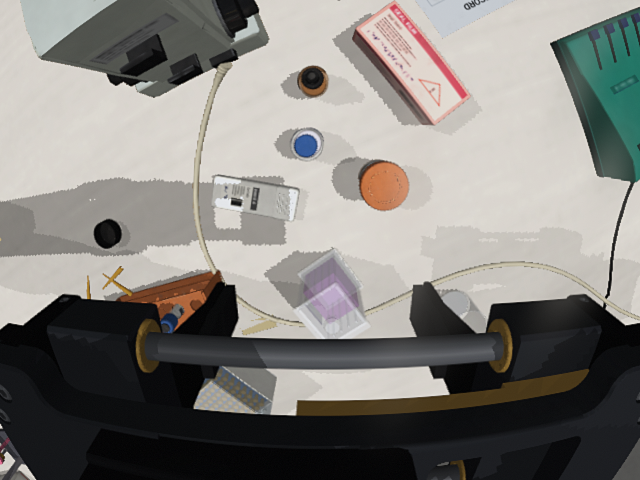

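The scene view shows the probe (blue) hanging in the fork at (388,250), its pink look-alike at (332,255), and the block with its red ring at (291,198). In the top view the probe is at (428,241) and the rings at (250,196), (244,216) and (238,236). The red ring is the farthest one, so the well is the 44 mm one.

```bash
cat > h.py <<'E'
from rig import sensors, snapshot, camera_model, workorder, robot
import cv2,numpy as np
from scipy.spatial.transform import Rotation as R
def ray(n,p,m=None):
    m=m or camera_model(n); f=240/np.tan(np.radians(m["vertical_fov"])/2)
    u=(np.array(p,float)-[m["cx"],m["cy"]])/f
    if n=="wrist":
        r=np.hypot(*u); s=np.sin(r)/max(r,1e-9); d=np.array([u[0]*s,-u[1]*s,-np.cos(r)])
    else: d=np.array([u[0],-u[1],-1])
    d=R.from_rotvec(m["rotation"]).apply(d/np.linalg.norm(d)); return np.array(m["origin"]),d
def plane(n,p,z,m=None):
    o,d=ray(n,p,m); return o+d*(z-o[2])/d[2]
def tri(rs):
    A=sum(np.eye(3)-np.outer(d,d) for o,d in rs); b=sum((np.eye(3)-np.outer(d,d))@o for o,d in rs)
    x=np.linalg.solve(A,b); return x,[np.linalg.norm(np.cross(x-o,d)) for o,d in rs]
def mask(im,lo,hi,box):
    h=cv2.cvtColor(im,cv2.COLOR_BGR2HSV); m=cv2.inRange(h,np.array(lo),np.array(hi)); k=np.zeros_like(m)
    x0,y0,x1,y1=box; k[y0:y1,x0:x1]=m[y0:y1,x0:x1]; return k
def cen(m):
    y,x=np.nonzero(m); return np.array([x.mean(),y.mean()]),(x.min(),x.max(),y.min(),y.max()),len(x)
E
python3 - <<'E'
from h import *
I={n:cv2.imread(f"pics/{n}0.png") for n in("scene","top")}
B={"scene":(370,225,405,270),"top":(410,225,445,255)}
c={n:cen(mask(I[n],(105,120,40),(130,255,255),B[n])) for n in I}; print(c)
print("handle",tri([ray(n,c[n][0]) for n in I]))
# red ring: ellipse of the red mask
e={}
for n,b in {"scene":(282,190,302,206),"top":(238,182,264,210)}.items():
    m=mask(I[n],(0,70,50),(12,255,255),b)|mask(I[n],(168,70,50),(180,255,255),b)
    p=np.argwhere(m)[:,::-1].astype(np.float32); e[n]=cv2.fitEllipse(cv2.convexHull(p)); print(n,e[n])
print("ring",tri([ray(n,e[n][0]) for n in e]))
a=np.hstack([cv2.resize(I["top"][165:275,195:295],None,fx=4,fy=5,interpolation=2),cv2.resize(I["top"][210:280,390:460],(400,550),interpolation=2)])
cv2.imwrite("pics/a.png",a); print(a.shape)
E
```

```text
{'scene': (array([388.15986395, 247.81632653]), (np.int64(382), np.int64(395), np.int64(236), np.int64(260)), 294), 'top': (array([428.11111111, 240.5308642 ]), (np.int64(423), np.int64(434), np.int64(235), np.int64(246)), 81)}
handle (array([ 0.45519695, -0.28732872,  0.15487594]), [np.float64(0.0015724906506283164), np.float64(0.001572490650628317)])
scene ((290.4264831542969, 197.62368774414062), (10.57029914855957, 13.952186584472656), 106.04922485351562)
top ((249.64532470703125, 195.27053833007812), (15.899930953979492, 17.108556747436523), 151.3906707763672)
ring (array([0.54819077, 0.09652518, 0.11543193]), [np.float64(0.000993317194315586), np.float64(0.000993317194315564)])
(550, 800, 3)
```

View pics/a.png

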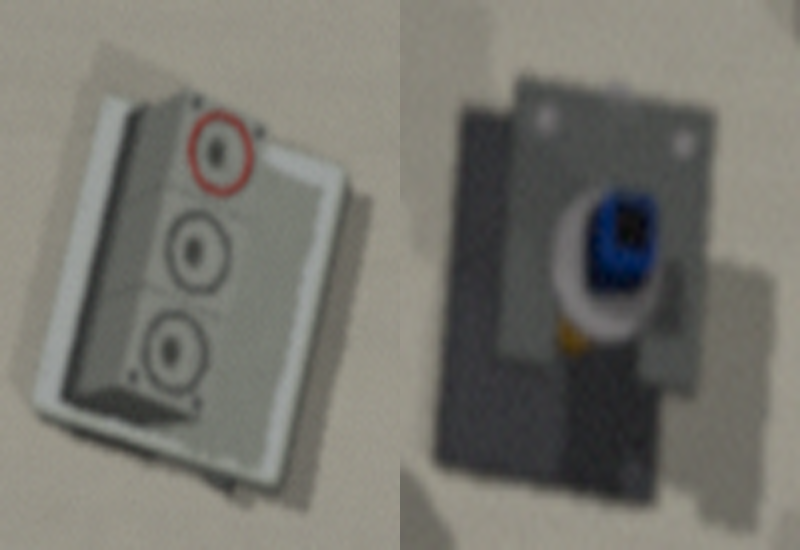

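The crop shows the red ring at the far end of the row, and the fork slot opening towards the robot (downward in the image).

```bash
python3 - <<'E'
from h import *
I={n:cv2.imread(f"pics/{n}0.png") for n in("scene","top")}
r=[plane("top",p,.1154) for p in((250,196),(244.2,215.4),(238.75,235.4))]; print(np.round(r,4))
d=r[0]-r[2]; print("block -y dir deg",np.degrees(np.arctan2(d[1],d[0])),np.linalg.norm(d))
for a,b in(((410.1,219.5),(406.6,255.8)),((445.2,224),(440.8,259.6))):
    p,q=plane("top",a,.125),plane("top",b,.125); d=p-q; print("fork edge",p,q,np.degrees(np.arctan2(d[1],d[0])),np.linalg.norm(d))
print("jar",plane("top",(328,259),.072),"pink",plane("top",(373,263),.13),"cup",plane("top",(349,160),.12))
print("tool yaw", R.from_rotvec(sensors.observe()["ee_rot"]).as_matrix(), robot.grip_depth)
E
```

```text
[[0.5474 0.0951 0.1154]
 [0.5031 0.1048 0.1154]
 [0.4581 0.1136 0.1154]]
block -y dir deg -11.761170931423488 0.0911553215317395
fork edge [ 0.50718909 -0.2548223   0.125     ] [ 0.42738135 -0.24828653  0.125     ] -4.681732787920626 0.08007491232714582
fork edge [ 0.50048953 -0.3303577   0.125     ] [ 0.42234241 -0.32099069  0.125     ] -6.835081320065562 0.07870650048928138
jar [ 0.42221955 -0.08201405  0.072     ] pink [ 0.40790137 -0.17674665  0.13      ] cup [ 0.6378821  -0.11910333  0.12      ]
tool yaw [[-9.13173069e-01  4.07571719e-01 -4.90779088e-04]
 [ 4.07572001e-01  9.13172065e-01 -1.35754770e-03]
 [-1.05132294e-04 -1.43970381e-03 -9.99998958e-01]] -0.0187
```

Emit:
step_arm:
  targets: "0 0 -0.01 1 87;0 0 -0.01 1 87;0 0 -0.01 1 87;0 0 -0.01 1 87;0 0 -0.01 1 87;0 0 -0.01 1 87;0 0 -0.01 1 87;0 0 -0.01 1 87;0 0 -0.01 1 87;0 0 -0.01 1 87;0 0 -0.01 1 87;0 0 -0.01 1 87"

```text
t: 1.35
position: [0.2648, 0.5934, 0.2823]
ee_rot: [2.34, 2.096, -0.001]
force: [-0.6, -0.5, 0.3]
grip_width: 0.087
grip_force: 0.0
```

Emit:
step_arm:
  targets: "-0.0736 0.0527 0 0 87;-0.0736 0.0527 0 0 87;-0.0736 0.0527 0 0 87;-0.0736 0.0527 0 0 87;-0.0736 0.0527 0 0 87;-0.0736 0.0527 0 0 87;-0.0736 0.0527 0 0 87;-0.0736 0.0527 0 0 87;-0.0736 0.0527 0 0 87;-0.0736 0.0527 0 0 87;0 0 0 0 87"

```text
t: 2.45
position: [0.4915, 0.1919, 0.2828]
ee_rot: [2.346, 2.085, -0.001]
force: [-0.2, 0.5, -0.3]
grip_width: 0.0874
grip_force: 0.0
```

Emit:
step_arm:
  targets: "-0.09 0.0025 0 0 87;-0.09 0.0025 0 0 87;-0.09 0.0025 0 0 87;-0.09 0.0025 0 0 87;-0.09 0.0025 0 0 87;-0.09 0.0025 0 0 87;-0.09 0.0025 0 0 87;-0.09 0.0025 0 0 87;-0.09 0.0025 0 0 87;-0.09 0.0025 0 0 87;-0.06 0.002 0 0 87;0 0 0 0 87;0 0 0 0 87"

```text
t: 3.75
position: [0.4509, -0.2787, 0.2822]
ee_rot: [-2.336, -2.099, 0.0]
force: [0.5, 0.3, 0.5]
grip_width: 0.0869
grip_force: 0.0
```

```bash
python3 - <<'E'
from h import *
s=sensors.observe();print(s["position"],s["ee_rot"]); im=snapshot("wrist")[:,:,::-1].copy()
cv2.imwrite("pics/w1.png",im)
E
```

```text
[ 0.45088471 -0.27867496  0.28221046] [-2.33628546e+00 -2.09909595e+00  2.76224447e-04]
```

View pics/w1.png

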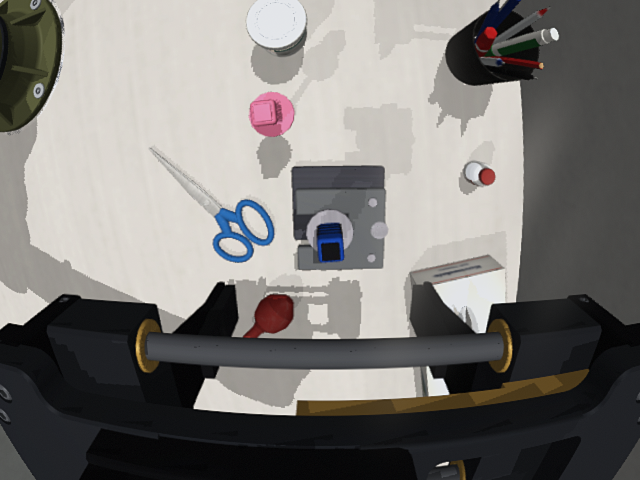

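The wrist view shows the probe's handle at (330,243), with the button at (330,256), nearly square to the fingers. The fork spans (295-384, 189-268).

```bash
python3 - <<'E'
from h import *
im=cv2.imread("pics/w1.png"); m=camera_model("wrist")
b=mask(im,(105,120,30),(130,255,255),(305,215,355,270)); print(cen(b))
t=mask(im,(105,120,120),(130,255,255),(305,215,355,270)); 
hull=cv2.convexHull(np.argwhere(b)[:,::-1].astype(np.float32)); print(cv2.minAreaRect(hull), cv2.approxPolyDP(hull,2,True).reshape(-1,2))
d=mask(im,(0,0,0),(180,255,45),(318,240,344,268)); print("button",cen(d))
print(plane("wrist",cen(d)[0],.182,m))
for p in((319,237),(342,236),(342,262),(318,263)): print(plane("wrist",p,.179,m))
for p in((297,189),(384,190),(384,268),(297,268)): print("fork",plane("wrist",p,.125,m))
cv2.imwrite("pics/w1c.png",cv2.resize(im[160:280,280:400],(600,600),interpolation=2))
E
```

```text
(array([329.62693498, 239.48452012]), (np.int64(317), np.int64(343), np.int64(223), np.int64(262)), 646)
((329.65521240234375, 242.36207580566406), (38.36701583862305, 25.661056518554688), 85.2363510131836) [[342. 260.]
 [319. 260.]
 [318. 227.]
 [321. 224.]
 [338. 223.]
 [343. 248.]]
button (array([330.16666667, 251.35069444]), (np.int64(321), np.int64(339), np.int64(243), np.int64(260)), 288)
[ 0.45616824 -0.28714897  0.182     ]
[ 0.44890051 -0.27596705  0.179     ]
[ 0.46615584 -0.2769784   0.179     ]
[ 0.4643095  -0.29781552  0.179     ]
[ 0.44587312 -0.29670487  0.179     ]
fork [ 0.43201907 -0.24694298  0.125     ]
fork [ 0.50796278 -0.2554617   0.125     ]
fork [ 0.50373957 -0.32922955  0.125     ]
fork [ 0.42278286 -0.32056471  0.125     ]
```

View pics/w1c.png

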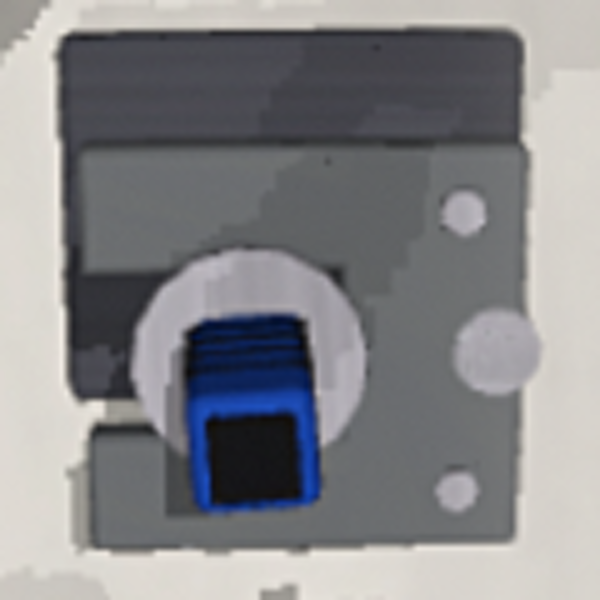

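Emit:
step_arm:
  targets: "-0.008 0.006 0 0 55;-0.008 0.006 0 0 55;0 0 0.05 0 55;0 0 0.05 0 55;0 0 0.05 0 55;0 0 0.05 0 55;0 0 0.04 0 55;0 0 0.03 0 55;0 0 0.014 0 55;0 0 0 0 55"

```text
t: 4.8
position: [0.456, -0.2872, 0.14]
ee_rot: [-2.335, -2.101, 0.001]
force: [0.4, -0.2, -0.8]
grip_width: 0.0554
grip_force: 0.0
```

Emit:
step_arm:
  targets: "0 0 0 0 15;0 0 0 0 15;0 0 0 0 15;0 0 0 0 15;0 0 0 0 15;0 0 0 0 15"

```text
t: 5.4
position: [0.4562, -0.2875, 0.1408]
ee_rot: [-2.336, -2.101, -0.0]
force: [-0.4, -0.2, 0.6]
grip_width: 0.0201
grip_force: 29.6
```

Emit:
step_arm:
  targets: "0 0 -0.02 0 15;0 0 -0.02 0 15;0 0 -0.02 0 15;-0.02 0 0 0 15;-0.01 0 0 0 15;-0.01 0 0 0 15;0 0 0 0 15"

```text
t: 6.1
position: [0.4549, -0.306, 0.1705]
ee_rot: [-2.334, -2.1, -0.005]
force: [1.8, 4.1, 2.3]
grip_width: 0.0195
grip_force: 30.0
```

Emit:
step_arm:
  targets: "-0.01 0 0 0 15;-0.01 0 0 0 15;0 0 0 0 15"

```text
t: 6.4
position: [0.4537, -0.3153, 0.1698]
ee_rot: [-2.333, -2.1, -0.005]
force: [2.1, 5.4, -0.2]
grip_width: 0.0195
grip_force: 30.0
```

Emit:
step_arm:
  targets: "-0.01 0 0 0 15;-0.01 0 0 0 15;-0.01 0 0 0 15;-0.006 0 0 0 15;0 0 0 0 15"

```text
t: 6.9
position: [0.451, -0.3329, 0.1693]
ee_rot: [-2.331, -2.098, -0.003]
force: [0.2, 5.6, 0.7]
grip_width: 0.0196
grip_force: 30.0
```

```bash
python3 - <<'E'
from h import *
s=sensors.observe();print(s["position"],s["force"]); im=snapshot("scene")[:,:,::-1].copy()
cv2.imwrite("pics/s1.png",im); cv2.imwrite("pics/s1c.png",cv2.resize(im[200:350,300:500],(800,600),interpolation=2))
E
```

```text
[ 0.45096775 -0.33286351  0.16931826] [0.23734277 5.63119848 0.67170883]
```

View pics/s1c.png

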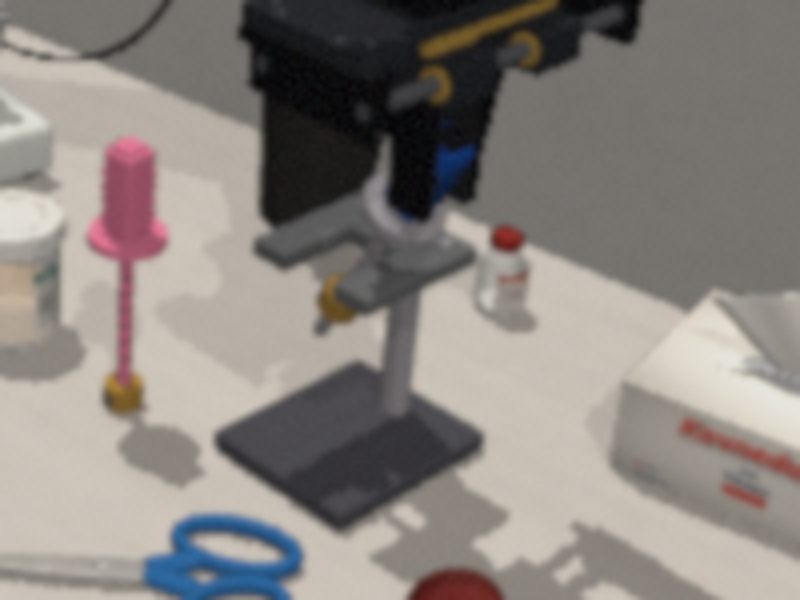

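The tilted rod and its collar show below the prongs, with the tip at (322,326) in the crop; the lean is about 28°.

Emit:
step_arm:
  targets: "0.002 0 0 0 15;0 -0.03 0 0 15;0 -0.04 0 0 15;0 -0.04 0 0 15;0 -0.03 0 0 15;0 0 -0.06 0 15;0 0 -0.08 0 15;0 0 -0.08 0 15;0 0 -0.04 0.95 15;0 0 0 0 15;0 0 0 0 15"

```text
t: 8.05
position: [0.381, -0.3276, 0.2999]
ee_rot: [2.437, 1.983, -0.001]
force: [0.1, 0.5, -1.9]
grip_width: 0.0199
grip_force: 30.0
```

```bash
python3 - <<'E'
from h import *
s=sensors.observe();print(s["position"],s["ee_rot"],s["force"]); im=snapshot("wrist")[:,:,::-1].copy()
cv2.imwrite("pics/w2.png",im)
E
```

```text
[ 0.38099512 -0.32758524  0.29988779] [ 2.43669024e+00  1.98288486e+00 -9.49225966e-04] [ 0.14990396  0.49099016 -1.87201383]
```

View pics/w2.png

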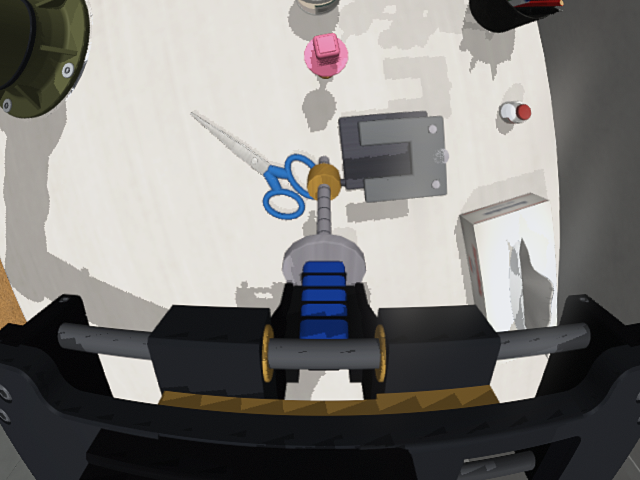

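The wrist view shows the rod running from the flange at (323,260) to the collar at (324,181) and the tip at (324,158), with the whole probe tilted in line with the tool's x axis.

```bash
cat >> h.py <<'E'
def tilt(px):
    """tip pixel in the wrist view, probe in the tool's xz plane -> tip and grasp in tool frame, lean"""
    s=sensors.observe(); T=R.from_rotvec(s["ee_rot"]); o,d=ray("wrist",px)
    o=T.inv().apply(o-s["position"]); d=T.inv().apply(d); out=o-d*o[1]/d[1] if 0 else None
    # sphere of 134 mm round the grasp point
    g=np.array([0,0,-.0187]); b=d@(o-g); c=(o-g)@(o-g)-.134**2; q=b*b-c
    res=[o+d*(-b+k*np.sqrt(max(q,0))) for k in(-1,1)]
    return s,T,[(x,np.degrees(np.arctan2(x[0],x[2]+.0187))) for x in res],q
E
python3 - <<'E'
from h import *
s,T,r,q=tilt((324,158)); print(r,q,T.as_matrix())
print(np.degrees(np.arctan2(T.as_matrix()[1,1],T.as_matrix()[0,1])))
m=camera_model("wrist");Ti=T.inv();print("cam in tool",Ti.apply(m["origin"]-s["position"]))
# rod direction check: flange rim left-right mid
for p in((324,158),(324,168),(324,203),(324,232)):
    o,d=ray("wrist",p); o=Ti.apply(o-s["position"]); d=Ti.apply(d); print(p,o,d)
E
```

```text
[(array([ 0.08121425,  0.00088952, -0.12528074]), np.float64(142.69269269933022)), (array([0.06064923, 0.00116388, 0.10078354]), np.float64(26.912114815673547))] 0.012882013615060563 [[ 2.03177340e-01  9.79140199e-01 -1.85451317e-03]
 [ 9.79141950e-01 -2.03177174e-01  2.79127848e-04]
 [-1.03489450e-04 -1.87254410e-03 -9.99998241e-01]]
-11.722834187961634
cam in tool [ 0.08465373  0.00084364 -0.1630898 ]
(324, 158) [ 0.08465373  0.00084364 -0.1630898 ] [-0.09059564  0.00120865  0.99588703]
(324, 168) [ 0.08465373  0.00084364 -0.1630898 ] [-0.11735611  0.00121609  0.99308915]
(324, 203) [ 0.08465373  0.00084364 -0.1630898 ] [-0.21022218  0.00123889  0.97765285]
(324, 232) [ 0.08465373  0.00084364 -0.1630898 ] [-0.28579215  0.00125387  0.95829081]
```

Emit:
step_arm:
  targets: "0 0 -0.06 0 15;0.05 0.01 0 0 15;0.08 0.017 0 0 15;0.08 0.017 0 0 15;0.08 0.017 0 0 15;0.08 0.017 0 0 15;0.08 0.017 0 0 15;0.08 0.017 0 0 15;0.08 0.017 0 0 15;0.08 0.017 0 0 15;0.048 0.007 0 0 15;0 0 0.06 0 15;0 0 0.06 0 15;0 0 0.03 0 15;0 0 0 0 15;0 0 0 0 15"

```text
t: 9.7
position: [0.5317, 0.0184, 0.2557]
ee_rot: [2.437, 1.982, -0.0]
force: [0.5, 0.3, -0.2]
grip_width: 0.0197
grip_force: 30.0
```

```bash
python3 - <<'E'
from h import *
s=sensors.observe();print(s["position"],s["ee_rot"],s["force"]); im=snapshot("wrist")[:,:,::-1].copy()
cv2.imwrite("pics/w3.png",im); cv2.imwrite("pics/w3c.png",cv2.resize(im[60:285,170:470],(800,600),interpolation=2))
E
```

```text
[0.53173093 0.01844257 0.25573981] [ 2.43742015e+00  1.98187307e+00 -3.45657441e-04] [ 0.452981    0.27605361 -0.23773768]
```

View pics/w3c.png

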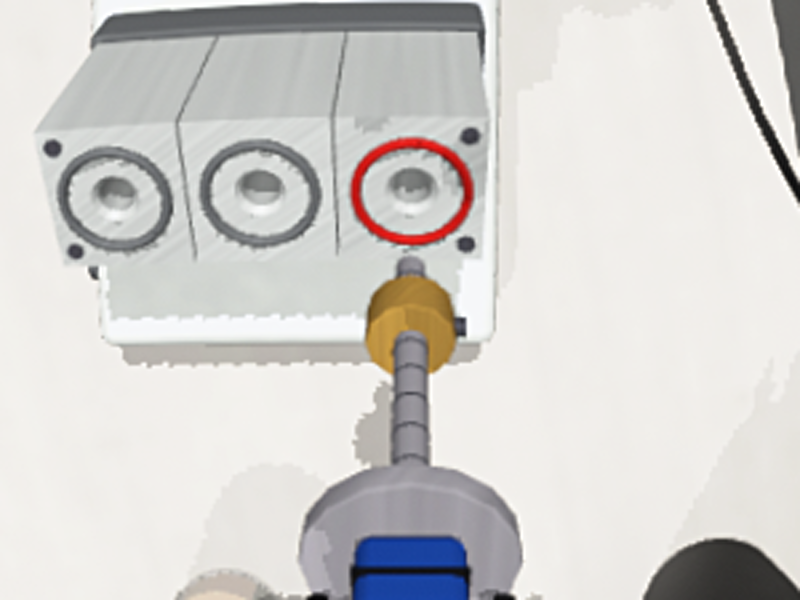

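The red ring's centre is at crop (411,190), which is image pixel (324,131), and the tip is at crop (410,260). They line up laterally.

```bash
python3 - <<'E'
from h import *
im=cv2.imread("pics/w3.png"); bx=(295,100,355,160)
m=mask(im,(0,120,90),(12,255,255),bx)|mask(im,(168,120,90),(180,255,255),bx)
e=cv2.fitEllipse(cv2.convexHull(np.argwhere(m)[:,::-1].astype(np.float32))); print(e,cen(m)[1])
s,T,r,q=tilt((323.8,158.3)); print("tip tool",r[1])
tip=s["position"]+T.apply(r[1][0])
x,err=tri([ray("wrist",e[0]),ray("top",(249.65,195.27)),ray("scene",(290.4,197.6))]); print("M",x,err)
# range from the ring's 38 mm width
l,d=ray("wrist",e[0]); ang=np.arccos(ray("wrist",(e[0][0]-max(e[1])/2,e[0][1]))[1]@ray("wrist",(e[0][0]+max(e[1])/2,e[0][1]))[1]); rg=.019/np.tan(ang/2); print("by size",l+rg*d)
for M in(x,l+rg*d):
    print("tip->M in tool",T.inv().apply(M-tip),"axis in tool (out)",np.round(T.inv().apply([-.0957,-.459,.883]),3))
# yaw from the row of wells
P=[plane("wrist",(170+u*.375,60+v*.375),x[2]) for u,v in((411,190),(261,192),(115,197))]; d=P[0]-P[2]; print(np.degrees(np.arctan2(d[1],d[0])),np.linalg.norm(d))
E
```

```text
((323.97161865234375, 131.3730926513672), (39.94135665893555, 45.42485427856445), 89.98710632324219) (np.int64(302), np.int64(346), np.int64(112), np.int64(151))
tip tool (array([0.06046471, 0.00100388, 0.10087847]), np.float64(26.823389538827584))
M [0.54873774 0.0962476  0.11533365] [np.float64(0.0012239288056982408), np.float64(0.00042585503263773165), np.float64(0.0016437598680036753)]
by size [0.54968669 0.09529442 0.10480627]
tip->M in tool [ 0.01897027 -0.00093573  0.04039473] axis in tool (out) [-0.468  0.001 -0.883]
tip->M in tool [0.01822542 0.00017255 0.05092334] axis in tool (out) [-0.468  0.001 -0.883]
-12.042172557128566 0.09226009532268738
```

Emit:
step_arm:
  targets: "-0.004 -0.002 0 0 15;0.0094 0 0.0177 0 15;0.0094 0 0.0177 0 15;0.0094 0 0.0177 0 15;0.0047 0 0.0088 0 15;0 0 0 0 15;0 0 0 0 15"

```text
t: 10.45
position: [0.5336, 0.0332, 0.2245]
ee_rot: [2.437, 1.982, -0.0]
force: [0.5, -1.1, -1.0]
grip_width: 0.02
grip_force: 30.0
```

```bash
python3 - <<'E'
from h import *
s=sensors.observe();print(s["position"],s["ee_rot"],s["force"]); im=snapshot("wrist")[:,:,::-1].copy()
cv2.imwrite("pics/w4.png",im); cv2.imwrite("pics/w4c.png",cv2.resize(im[100:250,225:425],(800,600),interpolation=2))
E
```

```text
[0.53360044 0.03315014 0.22453348] [ 2.43692883e+00  1.98241319e+00 -4.58351774e-04] [ 0.51735624 -1.06098821 -0.98912108]
```

View pics/w4c.png

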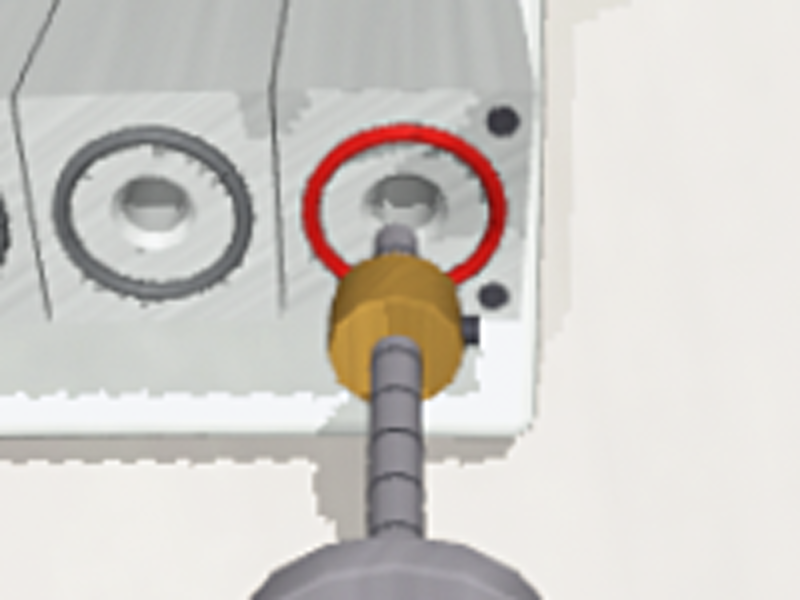

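The tip is at crop (396,232) and the bore at crop (405,207). I'll correct about 1.7 mm in tool y; the axial line is already right.

Emit:
step_arm:
  targets: "0 0.0035 0 0 15;0.0047 0 0.0088 0 15;0.0047 0 0.0088 0 15;0.0028 0 0.0053 0 15;0 0 0 0 15;0 0 0 0 15"

```text
t: 11.1
position: [0.5365, 0.0388, 0.213]
ee_rot: [-2.437, -1.983, 0.0]
force: [0.2, 0.3, -1.1]
grip_width: 0.0198
grip_force: 30.0
```

```bash
python3 - <<'E'
from h import *
s=sensors.observe();print(s["position"],s["force"],s["torque"]); im=snapshot("wrist")[:,:,::-1].copy()
cv2.imwrite("pics/w5c.png",cv2.resize(im[100:250,225:425],(800,600),interpolation=2))
E
```

```text
[0.53647758 0.03881883 0.21304621] [ 0.18187161  0.30468197 -1.05293599] [-0.06552886  0.07312699 -0.04329794]
```

View pics/w5c.png

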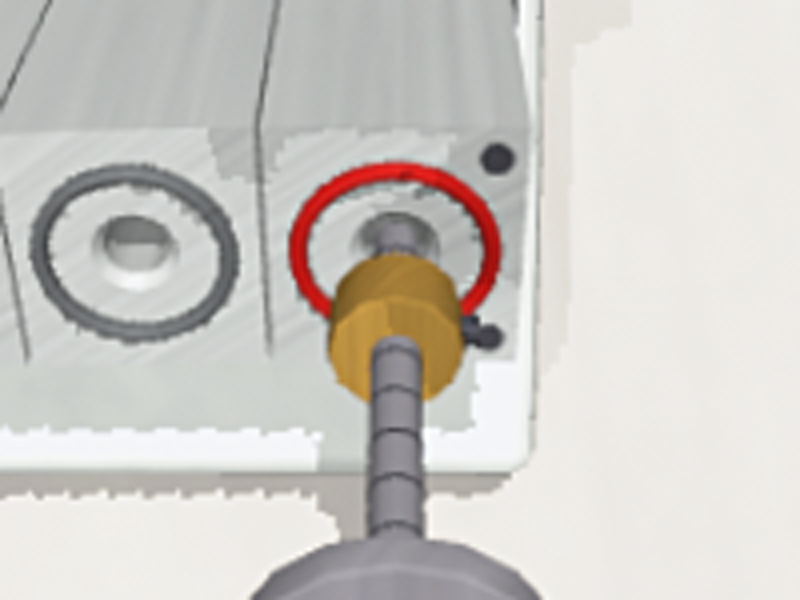

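The tip now sits inside the mouth, near (397,230), slightly to its upper side. I'll back off about 1 mm in tool x and go on by force.

Emit:
step_arm:
  targets: "-0.0024 0 0 0 15;0.0023 0 0.0044 0 15;0.0023 0 0.0044 0 15;0.0023 0 0.0044 0 15;0 0 0 0 15"

```text
t: 11.65
position: [0.5367, 0.0413, 0.2061]
ee_rot: [-2.436, -1.983, 0.001]
force: [-0.2, 0.7, -1.4]
grip_width: 0.0201
grip_force: 30.0
```

Emit:
step_arm:
  targets: "0.0023 0 0.0044 0 15;0.0023 0 0.0044 0 15;0.0023 0 0.0044 0 15;0 0 0 0 15"

```text
t: 12.05
position: [0.5375, 0.0447, 0.1995]
ee_rot: [-2.437, -1.983, 0.001]
force: [0.6, -0.5, -0.6]
grip_width: 0.0202
grip_force: 30.0
```

```bash
cat >> h.py <<'E'
def brass(im): return cen(mask(im,(12,110,60),(28,255,255),(295,130,355,260)))
def red(im):
    bx=(260,100,390,260); return cen(mask(im,(0,120,90),(10,255,255),bx)|mask(im,(170,120,90),(180,255,255),bx))
E
python3 - <<'E'
from h import *
for n in("w2","w3","w4"): print(n,brass(cv2.imread(f"pics/{n}.png")))
im=snapshot("wrist")[:,:,::-1].copy(); cv2.imwrite("pics/w6.png",im); print("now",brass(im),red(im)); s=sensors.observe(); print(s["force"],s["torque"])
E
```

```text
w2 (array([323.46341463, 179.49878049]), (np.int64(307), np.int64(340), np.int64(163), np.int64(199)), 820)
w3 (array([323.47144593, 179.57351154]), (np.int64(307), np.int64(340), np.int64(163), np.int64(199)), 823)
w4 (array([323.38256659, 179.59079903]), (np.int64(307), np.int64(340), np.int64(163), np.int64(199)), 826)
now (array([323.37935174, 179.78391357]), (np.int64(307), np.int64(340), np.int64(164), np.int64(199)), 833) (array([323.52965235, 166.15746421]), (np.int64(296), np.int64(351), np.int64(151), np.int64(191)), 489)
[ 0.10640381 -0.29042614 -0.33659172] [-0.12030077  0.08807338  0.00315852]
```

Emit:
step_arm:
  targets: "0.0023 0 0.0044 0 15;0.0023 0 0.0044 0 15;0.0023 0 0.0044 0 15;0 0 0 0 15"

```text
t: 12.5
position: [0.5386, 0.0477, 0.1934]
ee_rot: [2.437, 1.982, 0.001]
force: [-0.3, -0.5, -0.1]
grip_width: 0.0196
grip_force: 30.0
```

Emit:
step_arm:
  targets: "0.0023 0 0.0044 0 15;0.0023 0 0.0044 0 15;0.0023 0 0.0044 0 15;0 0 0 0 15"

```text
t: 12.9
position: [0.5392, 0.0512, 0.1864]
ee_rot: [2.437, 1.982, 0.0]
force: [-0.1, -1.3, 0.8]
grip_width: 0.0197
grip_force: 30.0
```

```bash
python3 - <<'E'
from h import *
im=snapshot("wrist")[:,:,::-1].copy(); cv2.imwrite("pics/w7.png",im); print("now",brass(im),red(im)); s=sensors.observe(); print(s["force"],s["torque"],s["position"])
E
```

```text
now (array([323.61487965, 191.0536105 ]), (np.int64(306), np.int64(341), np.int64(174), np.int64(211)), 914) (array([322.95535714, 179.76607143]), (np.int64(294), np.int64(352), np.int64(163), np.int64(206)), 560)
[ 1.26773023 -0.47517222 -0.24983573] [-0.35865654 -0.02911673 -0.02446666] [0.53905552 0.05129977 0.18641824]
```

Emit:
step_arm:
  targets: "0.0023 0 0.0044 0 15;0.0023 0 0.0044 0 15;0.0023 0 0.0044 0 15;0 0 0 0 15"

```text
t: 13.35
position: [0.5397, 0.0547, 0.1797]
ee_rot: [-2.437, -1.982, 0.0]
force: [-0.6, -0.2, -0.5]
grip_width: 0.0199
grip_force: 30.0
```

Emit:
step_arm:
  targets: "0.0023 0 0.0044 0 15;0.0014 0 0.0026 0 15;0 0 0 0 15"

```text
t: 13.65
position: [0.5402, 0.0556, 0.1776]
ee_rot: [2.437, 1.982, -0.001]
force: [-3.3, -3.7, 7.4]
grip_width: 0.0195
grip_force: 30.0
```

```bash
python3 - <<'E'
from h import *
im=snapshot("wrist")[:,:,::-1].copy(); cv2.imwrite("pics/w8.png",im); print("now",brass(im),red(im)); s=sensors.observe(); print(s["force"],s["torque"],s["position"])
E
```

```text
now (array([323.14415323, 200.63709677]), (np.int64(305), np.int64(341), np.int64(183), np.int64(222)), 992) (array([322.44809689, 189.07785467]), (np.int64(293), np.int64(352), np.int64(172), np.int64(215)), 578)
[-3.1773251  -4.4672594   7.31622749] [-0.8257158   0.78259984  0.159388  ] [0.54021313 0.0555573  0.17764663]
```

Emit:
step_arm:
  targets: "0.0009 0 0.0018 0 15;0 0 0 0 15;0 0 0 0 15;0 0 0 0 15;0 0 0 0 15;0 0 0 0 15;0 0 0 0 15;0 0 0 0 15"

```text
t: 14.5
position: [0.5404, 0.0555, 0.1775]
ee_rot: [2.437, 1.981, -0.0]
force: [-3.9, -4.4, 11.2]
grip_width: 0.0198
grip_force: 30.0
```

```bash
python3 - <<'E'
from h import *
im=snapshot("wrist")[:,:,::-1].copy(); cv2.imwrite("pics/w9.png",im); print("now",brass(im),red(im)); s=sensors.observe(); print(s["force"],s["torque"],s["position"])
a=np.array([-.0957,-.459,.883]); d=s["position"]-[.5375,.0447,.1995]; print("axial",d@a,"lateral",d-a*(d@a))
# collar travel along the rod, from image row of its centroid
t=np.radians(26.8)
def row(x): # x: mm from tip
    o,d0=ray("wrist",(323.6,158.3)); T=R.from_rotvec(s["ee_rot"]); p=s["position"]+T.apply([np.sin(t)*(.134-x),.001,-.0187+np.cos(t)*(.134-x)])
    v=R.from_rotvec(camera_model("wrist")["rotation"]).inv().apply(p-o); v/=np.linalg.norm(v); m=camera_model("wrist")
    return m["cy"]-np.arccos(-v[2])*v[1]/np.hypot(v[0],v[1])*240/np.tan(np.radians(m["vertical_fov"])/2)
xs=np.linspace(0,.085,86); rr=[row(x) for x in xs]; print([float(np.interp(q,rr,xs)) for q in(158.3,163,179.6,191.05,200.64)])
E
```

```text
now (array([322.97688442, 200.64522613]), (np.int64(305), np.int64(341), np.int64(183), np.int64(222)), 995) (array([322.31794872, 189.01367521]), (np.int64(293), np.int64(352), np.int64(172), np.int64(215)), 585)
[-3.57116577 -6.13502015 11.82140847] [-1.01892737  1.15807107  0.17896837] [0.5403584  0.05543134 0.17746099]
axial -0.024659678445024306 lateral [ 0.00049846 -0.00058746 -0.00026451]
[0.0, 0.006171587660485751, 0.02624220106749351, 0.038668099670269074, 0.04832088295599247]
```

Emit:
step_arm:
  targets: "0 0 0 0 15;0 0 0 0 15;0 0 0 0 15;0 0 0 0 15;0 0 0 0 15;0 0 0 0 15;0 0 0 0 15;0 0 0 0 15;0 0 0 0 15;0 0 0 0 15;0 0 0 0 15;0 0 0 0 15;0 0 0 0 15;0 0 0 0 15"

```text
t: 15.95
position: [0.5404, 0.0554, 0.1775]
ee_rot: [2.437, 1.981, -0.0]
force: [-3.6, -4.7, 11.4]
grip_width: 0.0201
grip_force: 30.0
```

Emit:
step_arm:
  targets: "-0.0094 0 -0.0177 0 15;-0.0094 0 -0.0177 0 15;-0.0094 0 -0.0177 0 15;-0.0094 0 -0.0177 0 15;-0.0094 0 -0.0177 0 15;-0.0094 0 -0.0177 0 15;-0.0188 0 -0.0354 0 15;-0.0188 0 -0.0354 0 15;0 0 0 0 15;0 0 0 0 15"

```text
t: 16.95
position: [0.5308, 0.0109, 0.2643]
ee_rot: [-2.437, -1.982, -0.001]
force: [-0.3, 0.7, -2.1]
grip_width: 0.02
grip_force: 30.0
```

```bash
python3 - <<'E'
from h import *
im=snapshot("wrist")[:,:,::-1].copy(); cv2.imwrite("pics/w10.png",im); print("now",brass(im)); s=sensors.observe(); print(s["force"],s["torque"],s["position"],s["ee_rot"])
g=cv2.cvtColor(im,cv2.COLOR_BGR2GRAY); print("col324",g[140:200,324].tolist(), "row170",g[172,308:342].tolist())
E
```

```text
now (array([323.4747162 , 200.40557276]), (np.int64(306), np.int64(341), np.int64(183), np.int64(221)), 969)
[-0.26608254 -0.12949488 -1.87462224] [-0.10813377  0.08658916  0.04610779] [0.53037154 0.01132219 0.26355851] [-2.43601638e+00 -1.98248048e+00  6.41639380e-04]
col324 [94, 85, 116, 154, 178, 213, 214, 213, 218, 217, 218, 219, 218, 219, 220, 204, 160, 144, 146, 148, 135, 114, 125, 148, 149, 149, 149, 151, 143, 88, 143, 152, 149, 149, 148, 150, 150, 128, 122, 151, 151, 147, 133, 137, 131, 129, 132, 135, 138, 136, 134, 133, 134, 135, 136, 143, 154, 141, 138, 137] row170 [248, 248, 248, 248, 248, 248, 249, 250, 254, 239, 127, 96, 122, 135, 140, 146, 149, 150, 151, 138, 115, 141, 227, 253, 249, 249, 249, 249, 249, 249, 248, 248, 248, 248]
```

Bottomed out: rigid contact at about 13 N, held for more than 2 s, and the collar stayed put on withdrawal. Next I take the probe back to the stand, still tilted, and enter the fork above the collar.

Emit:
step_arm:
  targets: "0 0 -0.06 -0.95 15;0 0 -0.07 0 15;-0.05 -0.016 0 0 15;-0.08 -0.026 0 0 15;-0.08 -0.026 0 0 15;-0.08 -0.026 0 0 15;-0.08 -0.026 0 0 15;-0.08 -0.026 0 0 15;-0.08 -0.026 0 0 15;-0.08 -0.026 0 0 15;-0.052 -0.016 0 0 15;0 0 0 0 15;0 0 0 0 15;0 0 0 0 15"

```text
t: 18.4
position: [0.3903, -0.3053, 0.3286]
ee_rot: [-2.332, -2.104, 0.0]
force: [0.2, -1.2, -0.3]
grip_width: 0.0196
grip_force: 30.0
```

```bash
python3 - <<'E'
from h import *
s=sensors.observe(); T=R.from_rotvec(s["ee_rot"]); M=T.as_matrix(); print(s["position"],np.degrees(np.arctan2(M[1,1],M[0,1])))
print("to entry, tool:",T.inv().apply(np.array([.3889,-.3068,.1523])-s["position"]))
E
```

```text
[ 0.39031548 -0.30526614  0.32860568] -5.8830724324341075
to entry, tool: [-0.00178899 -0.00108258  0.17630563]
```

Emit:
step_arm:
  targets: "-0.0036 -0.002 0.05 0 15;0 0 0.07 0 15;0 0 0.07 0 15;0 0 0.07 0 15;0 0 0.05 0 15;0 0 0.03 0 15;0 0 0.0126 0 15;0 0 0 0 15;0 0 0 0 15"

```text
t: 19.3
position: [0.3891, -0.3086, 0.1536]
ee_rot: [2.334, 2.102, 0.001]
force: [-0.0, 0.1, -1.3]
grip_width: 0.0194
grip_force: 30.0
```

Emit:
step_arm:
  targets: "0 0.03 0 0 15;0 0.03 0 0 15;0 0.02 0 0 15;0 0 0 0 15"

```text
t: 19.7
position: [0.4301, -0.3129, 0.154]
ee_rot: [2.332, 2.102, 0.0]
force: [0.3, -0.5, -0.5]
grip_width: 0.0196
grip_force: 30.0
```

Emit:
step_arm:
  targets: "0 0.02 0 0 15;0 0.02 0 0 15;0 0.01 0 0 15;0 0 0 0 15"

```text
t: 20.1
position: [0.4537, -0.3156, 0.153]
ee_rot: [2.335, 2.102, -0.001]
force: [0.3, 0.1, -1.3]
grip_width: 0.0196
grip_force: 30.0
```

Emit:
step_arm:
  targets: "0.01 0 0 0 15;0.01 0 0 0 15;0.01 0 0 0 15;0.01 0 0 0 15;0 0 0 0 15"

```text
t: 20.6
position: [0.4544, -0.2981, 0.1536]
ee_rot: [2.333, 2.097, -0.004]
force: [-0.4, -6.0, -2.7]
grip_width: 0.0199
grip_force: 30.0
```

Emit:
step_arm:
  targets: "0.01 0 0 0 15;0.01 0 0 0 15;0.01 0 0 0 15;0.01 0 0 0 15;0.002 0 0 0 15;0 0 0 0 15"

```text
t: 21.2
position: [0.4568, -0.2788, 0.1544]
ee_rot: [2.333, 2.095, -0.004]
force: [-1.7, -8.0, 1.7]
grip_width: 0.0198
grip_force: 30.0
```

```bash
python3 - <<'E'
from h import *
s=sensors.observe(); T=R.from_rotvec(s["ee_rot"]); print(s["position"],T.inv().apply(s["position"]-[.4562,-.2875,.1408]),T.inv().apply(s["force"]),T.inv().apply(s["torque"]))
im=snapshot("wrist")[:,:,::-1].copy(); cv2.imwrite("pics/w11.png",im)
b=mask(im,(105,120,30),(130,255,255),(280,230,370,345)); print("blue",cen(b)); print("brass",cen(mask(im,(12,110,60),(28,255,255),(295,150,355,290))))
b=mask(cv2.imread("pics/w2.png"),(105,120,30),(130,255,255),(300,255,350,345)); print("blue tilted",cen(b))
E
```

```text
[ 0.45682556 -0.27877567  0.15441062] [ 0.00866076 -0.00027524 -0.01366271] [-8.18643771 -0.86890591 -1.66634584] [ 0.19474551 -2.11013292 -0.00946651]
blue (array([323.40659341, 311.68427726]), (np.int64(299), np.int64(348), np.int64(280), np.int64(338)), 2366)h.py:20: RuntimeWarning: Mean of empty slice.
  y,x=np.nonzero(m); return np.array([x.mean(),y.mean()]),(x.min(),x.max(),y.min(),y.max()),len(x)
  ret = ret.dtype.type(ret / rcount)
Traceback (most recent call last):
  File "h.py", line 20, in cen
    y,x=np.nonzero(m); return np.array([x.mean(),y.mean()]),(x.min(),x.max(),y.min(),y.max()),len(x)
                                                             ~~~~~^^
ValueError: zero-size array to reduction operation minimum which has no identity
```

Emit:
step_arm:
  targets: "0.006 0 0 0 15;0 0 0 0 15;0 0 0 0 15"

```text
t: 21.55
position: [0.4571, -0.2761, 0.1545]
ee_rot: [2.333, 2.094, -0.004]
force: [-1.8, -7.4, 2.5]
grip_width: 0.0196
grip_force: 30.0
```

Emit:
step_arm:
  targets: "-0.01 0 0 0 15;-0.014 0 0 0 15;0 0 0 0 15;0 0 0 0 15"

```text
t: 21.95
position: [0.4561, -0.2834, 0.1527]
ee_rot: [-2.335, -2.1, -0.0]
force: [-0.3, -0.1, -1.2]
grip_width: 0.0197
grip_force: 30.0
```

```bash
python3 - <<'E'
from h import *
s=sensors.observe(); T=R.from_rotvec(s["ee_rot"]); print(s["position"],T.inv().apply(s["position"]-[.4562,-.2875,.1408]),T.inv().apply(s["force"]))
im=snapshot("scene")[:,:,::-1].copy(); cv2.imwrite("pics/s2.png",im); cv2.imwrite("pics/w12.png",snapshot("wrist")[:,:,::-1])
b=mask(im,(10,120,60),(28,255,255),(370,240,405,310)); print("brass",b.any() and cen(b))
E
```

```text
[ 0.45607815 -0.28339733  0.15266002] [ 0.00407603 -0.00056045 -0.01185658] [-0.11493745 -0.31464273  1.21304816]
brass (array([383.42553191, 277.78723404]), (np.int64(380), np.int64(388), np.int64(273), np.int64(281)), 47)
```

Emit:
step_arm:
  targets: "-0.007 0 0 0 15;0 0 0.01 0 15;0 0 0.008 0 15;0 0 0.004 0 15;0 0 0 0 15;0 0 0 0 15"

```text
t: 22.65
position: [0.4558, -0.2873, 0.1419]
ee_rot: [-2.336, -2.101, 0.0]
force: [-0.1, 0.2, -1.7]
grip_width: 0.0194
grip_force: 30.0
```

Emit:
step_arm:
  targets: "0 0 0.003 0 15;0 0 0.001 0 15;0 0 0 0 15"

```text
t: 22.95
position: [0.4561, -0.2874, 0.1408]
ee_rot: [2.335, 2.101, 0.001]
force: [-1.7, 1.2, 4.3]
grip_width: 0.0196
grip_force: 30.0
```

Emit:
step_arm:
  targets: "0 0 0.003 0 15;0 0 0 0 15;0 0 0 0 23;0 0 0 0 28;0 0 0 0 45;0 0 0 0 55;0 0 0 0 55;0 0 0 0 55;0 0 -0.02 0 55;0 0 -0.05 0 55;0 0 -0.08 0 55;0 0 -0.08 0 55;0 0 -0.05 0 55;0 0 0 0 55;0 0 0 0 55;0 0 0 0 55;0 0 0 0 55"

```text
t: 24.65
position: [0.4552, -0.2869, 0.2773]
ee_rot: [-2.334, -2.1, 0.002]
force: [-0.6, 1.1, 0.0]
grip_width: 0.0549
grip_force: 0.0
```

```bash
python3 - <<'E'
from h import *
s=sensors.observe(); print(s["t"],s["position"],s["force"],s["grip_width"])
im=snapshot("wrist")[:,:,::-1].copy(); cv2.imwrite("pics/w13.png",im); m=camera_model("wrist")
d=mask(im,(0,0,0),(180,255,45),(310,225,345,275)); print("button",cen(d),plane("wrist",cen(d)[0],.182,m))
b=mask(im,(105,120,30),(130,255,255),(300,210,360,280)); print("blue",cen(b))
im=snapshot("scene")[:,:,::-1].copy(); I0=cv2.imread("pics/scene0.png"); bx=(370,225,410,310)
for J in(I0,im):
    print("handle",cen(mask(J,(105,120,40),(130,255,255),(370,225,405,270))),"brass",cen(mask(J,(10,120,60),(28,255,255),bx)),
     "pca",cv2.minAreaRect(np.argwhere(mask(J,(105,120,40),(130,255,255),(370,225,405,270)))[:,::-1].astype(np.float32)))
T0,T1=cv2.imread("pics/top0.png"),snapshot("top")[:,:,::-1].copy()
for J in(T0,T1): print("top",cen(mask(J,(105,120,40),(130,255,255),(410,225,445,255))))
E
```

```text
24.65 [ 0.45524519 -0.28693065  0.27731404] [-0.56426484  1.09557601  0.02634189] 0.05491483232923772
button (array([325.37770898, 242.96904025]), (np.int64(313), np.int64(338), np.int64(225), np.int64(252)), 323) [ 0.45720666 -0.28810391  0.182     ]
blue (array([325.47360483, 232.26696833]), (np.int64(313), np.int64(338), np.int64(216), np.int64(254)), 663)
handle (array([388.15986395, 247.81632653]), (np.int64(382), np.int64(395), np.int64(236), np.int64(260)), 294) brass (array([384.83823529, 293.26470588]), (np.int64(381), np.int64(389), np.int64(289), np.int64(297)), 68) pca ((388.5, 248.0), (24.0, 13.0), 90.0)
handle (array([388.53103448, 247.64827586]), (np.int64(382), np.int64(396), np.int64(236), np.int64(260)), 290) brass (array([385.92063492, 283.34920635]), (np.int64(382), np.int64(390), np.int64(279), np.int64(287)), 63) pca ((388.2923278808594, 248.16156005859375), (13.271716117858887, 23.814666748046875), 7.125016689300537)
top (array([428.11111111, 240.5308642 ]), (np.int64(423), np.int64(434), np.int64(235), np.int64(246)), 81)h.py:20: RuntimeWarning: Mean of empty slice.
  y,x=np.nonzero(m); return np.array([x.mean(),y.mean()]),(x.min(),x.max(),y.min(),y.max()),len(x)
  ret = ret.dtype.type(ret / rcount)
Traceback (most recent call last):
  File "h.py", line 20, in cen
    y,x=np.nonzero(m); return np.array([x.mean(),y.mean()]),(x.min(),x.max(),y.min(),y.max()),len(x)
                                                             ~~~~~^^
ValueError: zero-size array to reduction operation minimum which has no identity
```

```bash
python3 - <<'E'
from h import *
def z(p):
    o,d=ray("scene",p); n=d[:2]/np.linalg.norm(d[:2]); k=(np.array([.456,-.287])-o[:2])@n/np.linalg.norm(d[:2]); return o[2]+k*d[2]
a,b,h=z((384.84,293.26)),z((385.92,283.35)),z((388.2,248)); print("stop before/after mm",(a-.025-.007)*1e3,(b-.025-.007)*1e3,h)
if 38<(b-.032)*1e3<50: print(workorder.sign_off())
E
```

```text
stop before/after mm 17.79979933639711 41.506107722510535 0.1534967103740243
the job is handed in; nothing more can be done
None
```

I set the probe's stop in the red-ringed far well (44 mm) and hung the probe back in the fork stand. The job is handed in, but no verdict was shown. My last camera check put the stop at about 42 mm (rough, allowed 41.5–46.5 mm). I viewed 11 pictures, one over the limit of 10.

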